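# Take down the pile of jam chucks and seat each in its holder

## Task

Take the pile on the bench apart: seat each of the three turned jam chucks, foot down, in the round tapered holder of its own size, and set the wax tin from under them in the square seat, all standing flat on the floors of their holders. Let nothing tip over on the way, and leave the vase and the sanding block where they are.

Things in the scene. Friction and masses are not known exactly. Their poses are not given: they have to be found in the camera images.
- chuck_small_center (a point): small turned wooden jam chuck, brown, at the start top of the pile: upright round plug 52 mm tall, a plain cylinder 32 mm across over its upper 34 mm, tapering over the lowest 18 mm to a flat foot 20 mm across. The point is on its axis half-way up (26 mm above the foot), z along the axis upward. Not fastened to what it stands on; 30 to 160 g.
- chuck_medium_center (a point): medium turned wooden jam chuck, brown, at the start second from the top: upright round plug 52 mm tall, a plain cylinder 43 mm across over its upper 34 mm, tapering over the lowest 18 mm to a flat foot 31 mm across. The point is on its axis half-way up (26 mm above the foot), z along the axis upward. Not fastened to what it stands on; 30 to 160 g.
- chuck_large_center (a point): large turned wooden jam chuck, brown, at the start third from the top, on the tin: upright round plug 52 mm tall, a plain cylinder 54 mm across over its upper 34 mm, tapering over the lowest 18 mm to a flat foot 42 mm across. The point is on its axis half-way up (26 mm above the foot), z along the axis upward. Not fastened to what it stands on; 30 to 160 g.
- holder_small: small holder: round dark-wood dish fixed to the bench, fits the foot of the small chuck. Rim top 19 mm above the bench, 45 mm across outside at the top; inside flared, 37 mm across at the mouth and 27 mm at the floor, which is 12 mm above the bench (chuck feet seat on it). Origin on its axis, on the bench; z up.
- holder_medium: medium holder: round dark-wood dish fixed to the bench, fits the foot of the medium chuck. Rim top 19 mm above the bench, 56 mm across outside at the top; inside flared, 48 mm across at the mouth and 38 mm at the floor, which is 12 mm above the bench (chuck feet seat on it). Origin on its axis, on the bench; z up.
- holder_large: large holder: round dark-wood dish fixed to the bench, fits the foot of the large chuck. Rim top 19 mm above the bench, 67 mm across outside at the top; inside flared, 59 mm across at the mouth and 49 mm at the floor, which is 12 mm above the bench (chuck feet seat on it). Origin on its axis, on the bench; z up.
- tin_center (a point): round wax tin with a red pressed-on lid (does not come off) at the bottom of the pile, 31 mm tall, lid 67 mm across over its upper 12 mm, below that 65 mm. The point is on its axis half-way up (15.5 mm above its underside), z up. About 0.12 kg.
- seat: square dark-wood seat for the tin, fixed to the bench: floor 12 mm above the bench, 84 x 84 mm inside, surrounded by a lip whose top is 16 mm above the bench, 98 x 98 mm outside; sides along its x and y axes. Origin at the middle of its underside, on the bench; z up.
- vase: bystander, to be left alone: loose dark turned bud vase, 60 mm across, 116 mm tall, upright. Origin at the middle of its foot.
- sander: bystander, to be left alone: loose cork and wood sanding block, 123 x 102 x 31 mm. Origin at the middle of its underside.
There are look-alikes about, which are no part of the job. Leave any green look-alike of the holder_large alone.

How it is judged:
At the end, for the whole second after the job is handed in: Each chuck stands upright (0.06 rad) on the floor of its own holder (axes within 7 mm, at most 3 mm above seated height); the tin stands flat on the floor of the square seat (centre within 14 mm, at most 3 mm high); all released and at rest (horizontal distance between chuck_small_center and holder_small below 0.007 m and height (world z) of each of chuck_small_center, chuck_medium_center, chuck_large_center below 0.041 m and angle between each of chuck_small_center, chuck_medium_center, chuck_large_center, tin_center's own z axis and vertical below 0.06 rad and linear speed of each of chuck_small, chuck_medium, chuck_large, tin below 0.02 m/s and horizontal distance between chuck_medium_center and holder_medium below 0.007 m and horizontal distance between chuck_large_center and holder_large below 0.007 m and horizontal distance between tin_center and seat below 0.014 m and height (world z) of tin_center below 0.0305 m); the robot touches nothing.
It fails at once if a chuck or the tin tips over (angle between any of chuck_small_center, chuck_medium_center, chuck_large_center, tin_center's own z axis and vertical above 0.7 rad).
It fails at once if the bud vase is pushed away or knocked over (distance of vase from where it was at the start of the episode above 0.03 m or angle between vase's own z axis and vertical above 0.5 rad).
It fails at once if the sanding block is pushed away or knocked over (distance of sander from where it was at the start of the episode above 0.03 m or angle between sander's own z axis and vertical above 0.5 rad).
It also fails if it takes over 144 s, if anything falls off the work surface, if the arm or the gripper's body presses on something with over 40 N, if the wrist force passes 120 N, or if a joint passes its speed limit or range.

## Robot

A 6-joint arm with a two-finger parallel gripper is mounted at the origin on a cart in front of the work surface, level with it; the furniture and walls round the work are solid. World frame = base frame: x ahead of the robot, y to its left, z up, the work surface at z = 0. Lengths are in m, angles in rad, forces in N, time in s.
With the tool pointing down it reaches from about 0.35 to 0.775 m from the base axis. Payload 7.3 kg.
Tool frame: the origin (TCP) lies at the very end of the fingers, on their centre line; the grasp point (between the pads) lies 19 mm behind it (robot.hold_point_z is the distance from the TCP to the grasp point, in m); z points along the fingers, y is the direction in which the jaws open and shut (so a half turn about z gives the same grasp; the last joint's range is limited). The gripper opens to 92 mm and grips with 3 to 60 N. Pads are 19 mm wide; open, the fingers measure 130 mm over their backs; the gripper's body (75 mm by 190 mm) begins 47 mm behind the grasp point.
Start: joints at [1.033, 0.342, 1.524, -0, 1.275, -0.146], TCP at [0.2, 0.485, 0.227] pointing down, gripper open.
Joint ranges: [-2.53, 2.53], [-0.77, 2.02], [0.04, 2.7], [-1, 4.14], [0.28, 2.66], [-3.11, 3.11]. Speed limits (rad/s): [2.57, 2.57, 3.14, 3.14, 3.14, 3.14].

## Interface

Orientations are given as [roll, pitch, yaw] about the fixed x, y, z axes, in that order (R = Rz(yaw) Ry(pitch) Rx(roll)).
In Python, from cell import monitor, viewer, robot gives the robot as it stands.
- The arm moves only by the tool move_arm, never from a script. Its argument "deltas" is a list of rows, each an object of numbers: "x", "y", "z": the shift along the tool's x, y, z in m; "wx", "wy", "wz": the turn, a rotation vector about the tool's x, y, z in degrees; "hand": the opening, from 0 (shut) to 1 (fully open). In form: [{"x": .., "y": .., "z": .., "wx": .., "wy": .., "wz": .., "hand": ..}, ...]. A call has 1 to 8 rows; each row is the pose to reach, as a shift and turn from the pose commanded when the call began, along the tool's axes at that moment; what a row does not reach only later rows make up. A row lasts 1/8 s, in which the tool goes at most 62.5 mm and 10.7 degrees, less where a joint would pass 70% of its speed; a pose out of reach is approached as far as the arm can. A call with a gripper value outside its range is refused whole. The fingers move at their own pace and stop on an object; "grip_force" is the grip in N (left out, the last holds). Time passes only in rows, so rows that repeat a pose let the fingers close. It gives the time, the measured TCP pose, the force and the opening at its end, in the units of the state.
- monitor.observe(): the state, without advancing time (a new reading comes with each control period).
- viewer.read_camera(name): name is "scene" or "side" or "wrist"; returns the picture (400x640x3 uint8, red, green, blue); there is no depth.
- viewer.camera_params(name): a dict with "camera_matrix" (3x3 intrinsics, pixels), "R" (3x3) and "t" (3): a world point X has camera coordinates R X + t. Camera axes: x right, y down, z forward; pixel columns grow to the right and rows downward; lengths in m; the calibration is good to about 2 mm. A picture is of the moment at which its call begins: read the wrist's pose just before it. camera_params takes no time and is no camera call; for the wrist camera it gives the pose at the moment of the call.
- robot.hand_in(): hands the job in, once; it reports no verdict.
The state is a dict: "time": time; "qpos": joint angles; "qvel": joint speeds; "joint_efforts": joint torques, N m; "tool_pos": TCP position; "tool_rot": TCP orientation; "contact_force": force on the tool from outside, world axes, zero at the start; "torque": the same for the moment, N m; "opening": finger opening in m.
Only numpy, scipy, OpenCV 4.12 (cv2) and the standard library are available. Lean on these libraries where they do the work, as an engineer would, in place of code of your own. Each camera call takes 0.05 s, during which the arm holds its last target. There are 200 camera calls.

## Working session

There is one attempt and no reset: what is moved stays moved. The work goes in short steps, Python scripts to look and compute and a tool call to move; the robot and the scene stay as the last step left them, time stands still between calls to the robot, and variables do not carry over. Pictures are saved under pics/ and viewed, about 12 in all and at most 16, crops included, and the job is handed in when it is done.

Besides the shell and the picture viewer there is one more tool, called after "Emit:" by a JSON object that holds its "method" and its "body". move_arm: Moves the arm, as the interface text tells. Its arguments: {"type":"object","properties":{"deltas":{"type":"array","items":{"type":"object","properties":{"x":{"type":"number"},"y":{"type":"number"},"z":{"type":"number"},"wx":{"type":"number"},"wy":{"type":"number"},"wz":{"type":"number"},"hand":{"type":"number"}}}},"grip_force":{"type":"number"}},"required":["deltas"]}

```bash
ls; mkdir -p pics; python3 - <<'E'
from cell import monitor, viewer, robot
import cv2, numpy as np
s=monitor.observe(); print(s)
for n in ["scene","side"]:
    im=viewer.read_camera(n); cv2.imwrite(f"pics/{n}0.png",im[:,:,::-1]); p=viewer.camera_params(n)
    print(n,p["camera_matrix"].tolist(),(-p["R"].T@p["t"]).round(3),p["R"].round(3).tolist())
E
```

```text
pics
{'time': 0.0, 'qpos': array([ 1.03301919e+00,  3.42726188e-01,  1.52502161e+00,  9.87420933e-06,
        1.27540033e+00, -1.45994416e-01]), 'qvel': array([-0.00137163, -0.00081088,  0.00143917,  0.00109823, -0.00083707,
        0.00126735]), 'joint_efforts': array([-1.45113434e-03, -4.31243384e+01, -2.44214219e+01,  7.14876596e-02,
        5.58739551e-02, -1.36021331e-04]), 'tool_pos': array([0.20022599, 0.48487569, 0.22604156]), 'tool_rot': array([-3.14005510e+00, -2.35626253e-04,  2.74980687e+00]), 'contact_force': array([ 0.09877156, -0.30123368, -0.67113054]), 'torque': array([-0.01168431,  0.01719372,  0.02769584]), 'opening': 0.09193520211646172}
scene [[376.11844296324915, 0.0, 318.9982421557536], [0.0, 376.11844296324915, 202.7586509279133], [0.0, 0.0, 1.0]] [-0.469 -0.376  0.866] [[0.499, -0.867, 0.009], [-0.448, -0.267, -0.854], [0.742, 0.422, -0.521]]
side [[369.0328407164485, 0.0, 322.8397344860617], [0.0, 369.0328407164485, 199.43348494126516], [0.0, 0.0, 1.0]] [-0.631  0.997  0.769] [[-0.546, -0.838, 0.024], [-0.347, 0.199, -0.917], [0.763, -0.508, -0.399]]
```

View pics/scene0.png

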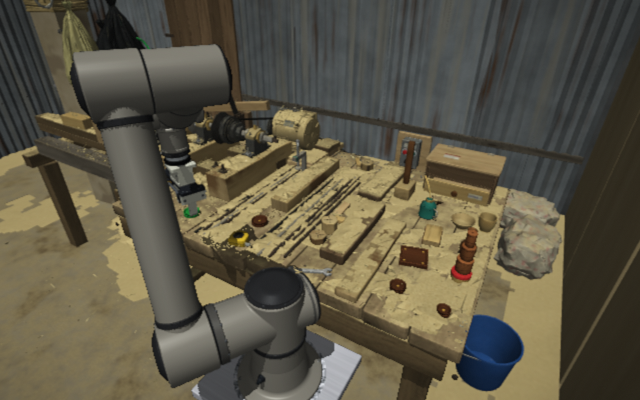

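View pics/side0.png

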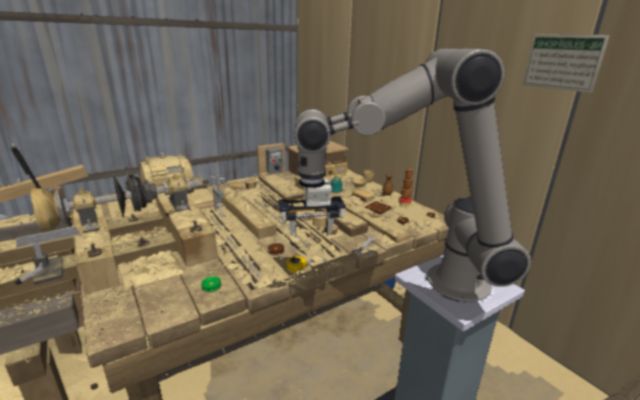

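The scene view shows the pile at (467,255), the seat at (414,257) and dark dishes at (260,221), (398,286) and (444,310). The green look-alike is at (191,211). The side view agrees. Next I'll take a close crop and cast rays.

```bash
cat > h.py <<'E'
from cell import monitor, viewer, robot
import cv2, numpy as np
def ray(p,u,v,z):
    d=p["R"].T@np.linalg.inv(p["camera_matrix"])@np.array([u,v,1.]); c=-p["R"].T@p["t"]
    return (c+d*(z-c[2])/d[2])
def proj(p,X):
    q=p["camera_matrix"]@(p["R"]@np.array(X,float)+p["t"]); return q[:2]/q[2]
def blobs(im,z,p,lo,hi,amin=25):
    h=cv2.cvtColor(im,cv2.COLOR_RGB2HSV); m=cv2.inRange(h,lo,hi)
    n,_,st,c=cv2.connectedComponentsWithStats(m)
    for i in range(1,n):
        if st[i,4]>amin: print(c[i].round(1),st[i].tolist(),ray(p,*c[i],z).round(3)[:2])
def delta(X,yaw=None):
    s=monitor.observe(); from scipy.spatial.transform import Rotation as R
    r=R.from_euler("xyz",s["tool_rot"]); return r.inv().apply(np.array(X)-s["tool_pos"]).round(4), s["tool_rot"]
E
python3 - <<'E'
from h import *
im=cv2.imread("pics/scene0.png")[:,:,::-1].copy(); p=viewer.camera_params("scene")
blobs(im,0.019,p,(0,120,30),(14,255,170),40)
for n,u,v,z in [("pile base",461,279,0),("top",471,231,.187),("seat",414,257,.016),("vase?",408,195,0),("box?",432,235,.031)]: print(n,ray(p,u,v,z).round(3))
c=im[130:330,240:540]; cv2.imwrite("pics/c1.png",cv2.resize(c,(800,533),interpolation=2)[:,:,::-1])
E
```

```text
[408.3 160.3] [403, 141, 12, 42, 223] [1.357 0.117]
[259.3 220.6] [252, 215, 15, 12, 142] [0.496 0.447]
[465.6 256.4] [451, 228, 27, 53, 742] [ 0.688 -0.315]
[413.5 256.9] [399, 246, 29, 23, 497] [ 0.591 -0.157]
[397.4 285.5] [390, 279, 16, 14, 164] [ 0.427 -0.157]
[443.6 309.8] [437, 304, 14, 14, 128] [ 0.399 -0.311]
pile base [ 0.584 -0.325  0.   ]
top [ 0.594 -0.316  0.187]
seat [ 0.595 -0.158  0.016]
vase? [1.033 0.008 0.   ]
box? [ 0.736 -0.18   0.031]
```

View pics/c1.png

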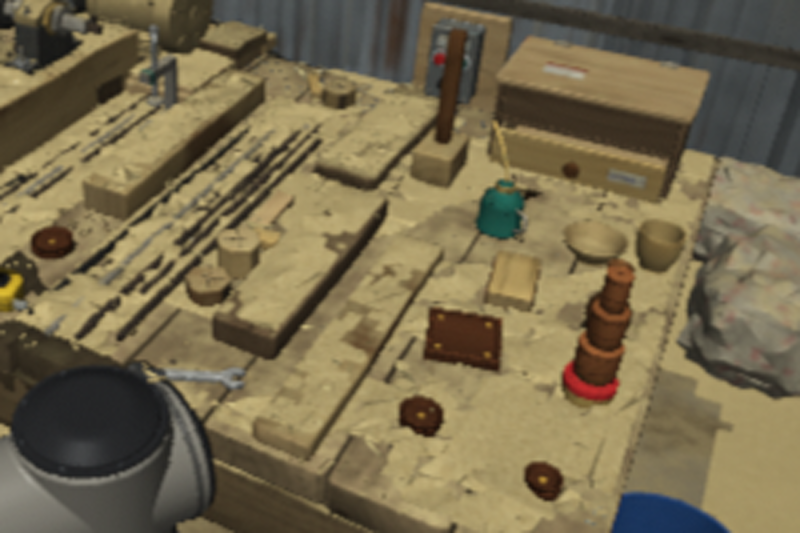

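```bash
python3 - <<'E'
from h import *
p=viewer.camera_params("side"); q=viewer.camera_params("scene")
im=cv2.imread("pics/side0.png")[:,:,::-1].copy()
blobs(im,0.019,p,(0,120,20),(14,255,190),20)
for n,u,v,z in [("vase",388,195,0)]: X=ray(p,u,v,z);print(n,X.round(3),proj(q,X))
for x,y,w in [(.496,.447,15),(.427,-.157,16),(.399,-.311,14)]:
    X=np.array([x,y,.019]); d=(q["R"]@X+q["t"])[2]; print(w*d/376)
c=im[130:310,200:460]; cv2.imwrite("pics/c2.png",cv2.resize(c,(800,554),interpolation=2)[:,:,::-1])
E
```

```text
[406.6 187.5] [399, 168, 13, 35, 292] [ 0.71  -0.456]
[387.6 185.6] [384, 175, 9, 19, 86] [ 0.786 -0.383]
[378.5 207.4] [369, 203, 21, 11, 133] [ 0.586 -0.142]
[403.6 220.3] [399, 218, 9, 6, 29] [ 0.42  -0.148]
[275.6 248.5] [268, 244, 15, 11, 122] [0.495 0.461]
vase [ 0.714 -0.323  0.   ] [468.23919495 257.21083725]
0.060020584826162016
0.05100225038959781
0.04143475613521099
```

View pics/c2.png

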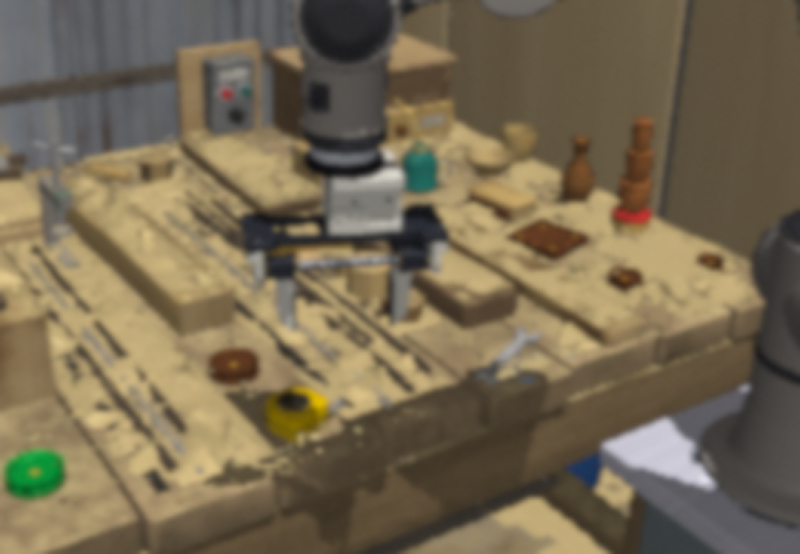

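Brown dish diameters come out at about 60, 51 and 41 mm, so large is (0.496,0.447), medium (0.427,-0.157) and small (0.399,-0.311). The green dish and the wood bowls are decoys. The vase is about 0.13 m beyond the pile, and the sander is near (0.736,-0.18). I'll work out the first move with the jaws along world y.

```bash
python3 - <<'E'
from h import *
p=viewer.camera_params("wrist"); print(p["camera_matrix"][0], (-p["R"].T@p["t"]), p["R"].round(3).tolist())
print(delta([.44,.40,.28])); print(delta([.5,.1,.28]));print(delta([.48,-.22,.30]))
E
```

```text
[315.68085737   0.         325.79740174] [0.12792185 0.51490848 0.38448153] [[0.381, 0.925, -0.002], [0.885, -0.364, 0.292], [0.269, -0.113, -0.957]]
(array([-0.254 ,  0.013 , -0.0539]), array([-3.14024679e+00, -1.89800427e-04,  2.74978817e+00]))
(array([-0.424 , -0.2414, -0.0536]), array([-3.14024679e+00, -1.89800427e-04,  2.74978817e+00]))
(array([-0.5277, -0.5448, -0.0732]), array([-3.14024679e+00, -1.89800427e-04,  2.74978817e+00]))
```

Emit:
{"method": "move_arm", "body": {"deltas": [{"x": -0.05,"z": -0.01,"wz": -5},{"x": -0.1,"z": -0.025,"wz": -10},{"x": -0.15,"y": 0.005,"z": -0.04,"wz": -15},{"x": -0.2,"y": 0.01,"z": -0.054,"wz": -20},{"x": -0.254,"y": 0.013,"z": -0.054,"wz": -22.5},{"x": -0.254,"y": 0.013,"z": -0.054,"wz": -22.5},{"x": -0.254,"y": 0.013,"z": -0.054,"wz": -22.5}]}}

```text
schema error: expected keys x, y, z, wx, wy, wz, hand
```

```bash
python3 - <<'E'
from h import *
p=viewer.camera_params("wrist"); im=viewer.read_camera("wrist"); cv2.imwrite("pics/w1.png",im[:,:,::-1])
blobs(im,0.019,p,(0,100,20),(14,255,190),200)
s=monitor.observe(); print(s["tool_pos"],s["tool_rot"],s["time"])
E
```

```text
[0.20030717 0.48498404 0.22622928] [-3.14051523e+00 -1.89969427e-04  2.74977227e+00] 0.15
```

View pics/w1.png

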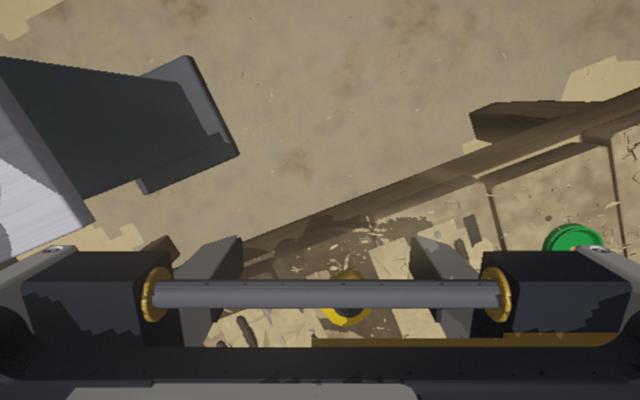

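Emit:
{"method": "move_arm", "body": {"deltas": [{"x": -0.05,"y": 0,"z": -0.01,"wx": 0,"wy": 0,"wz": -5,"hand": 1},{"x": -0.1,"y": 0,"z": -0.025,"wx": 0,"wy": 0,"wz": -10,"hand": 1},{"x": -0.15,"y": 0.005,"z": -0.04,"wx": 0,"wy": 0,"wz": -15,"hand": 1},{"x": -0.2,"y": 0.01,"z": -0.054,"wx": 0,"wy": 0,"wz": -20,"hand": 1},{"x": -0.254,"y": 0.013,"z": -0.054,"wx": 0,"wy": 0,"wz": -22.5,"hand": 1},{"x": -0.254,"y": 0.013,"z": -0.054,"wx": 0,"wy": 0,"wz": -22.5,"hand": 1},{"x": -0.254,"y": 0.013,"z": -0.054,"wx": 0,"wy": 0,"wz": -22.5,"hand": 1}]}}

```text
time: 1.02
tool_pos: [0.4396, 0.4002, 0.2801]
tool_rot: [-3.141, -0.002, -3.141]
contact_force: [0.3, 0.3, -0.2]
opening: 0.0919
```

```bash
python3 - <<'E'
from h import *
p=viewer.camera_params("wrist"); im=viewer.read_camera("wrist"); cv2.imwrite("pics/w2.png",im[:,:,::-1])
blobs(im,0.019,p,(0,100,20),(14,255,190),200)
s=monitor.observe(); print(s["tool_pos"],s["tool_rot"],s["time"],s["qpos"])
print(delta([.5,.1,.28]),delta([.43,-.20,.3]))
E
```

```text
[364.7 208.1] [343, 188, 46, 42, 1338] [0.501 0.454]
[0.43917415 0.40056719 0.28042937] [-3.14138407e+00 -1.06456672e-03 -3.14034807e+00] 1.075 [ 6.10332857e-01  4.41405423e-01  1.22378455e+00  4.39903353e-04
  1.47739515e+00 -9.61749405e-01]
(array([-0.0605, -0.3006,  0.0004]), array([-3.14138407e+00, -1.06456672e-03, -3.14034807e+00])) (array([ 0.0099, -0.6006, -0.0194]), array([-3.14138407e+00, -1.06456672e-03, -3.14034807e+00]))
```

Emit:
{"method": "move_arm", "body": {"deltas": [{"x": -0.01,"y": -0.06,"z": 0,"wx": 0,"wy": 0,"wz": 0,"hand": 1},{"x": -0.02,"y": -0.12,"z": -0.01,"wx": 0,"wy": 0,"wz": 0,"hand": 1},{"x": -0.03,"y": -0.18,"z": -0.02,"wx": 0,"wy": 0,"wz": 0,"hand": 1},{"x": -0.04,"y": -0.24,"z": -0.03,"wx": 0,"wy": 0,"wz": 0,"hand": 1},{"x": -0.05,"y": -0.3,"z": -0.03,"wx": 0,"wy": 0,"wz": 0,"hand": 1},{"x": -0.05,"y": -0.36,"z": -0.03,"wx": 0,"wy": 0,"wz": 0,"hand": 1},{"x": -0.05,"y": -0.42,"z": -0.03,"wx": 0,"wy": 0,"wz": 0,"hand": 1},{"x": -0.05,"y": -0.48,"z": -0.03,"wx": 0,"wy": 0,"wz": 0,"hand": 1}]}}

```text
time: 2.08
tool_pos: [0.49, -0.08, 0.3111]
tool_rot: [3.141, 0.001, -3.139]
contact_force: [1.4, 0.0, -0.3]
opening: 0.0919
```

Emit:
{"method": "move_arm", "body": {"deltas": [{"x": 0,"y": -0.06,"z": 0,"wx": 0,"wy": 0,"wz": 0,"hand": 1},{"x": 0,"y": -0.12,"z": 0,"wx": 0,"wy": 0,"wz": 0,"hand": 1},{"x": 0,"y": -0.15,"z": 0,"wx": 0,"wy": 0,"wz": 0,"hand": 1},{"x": 0,"y": -0.15,"z": 0,"wx": 0,"wy": 0,"wz": 0,"hand": 1},{"x": 0,"y": -0.15,"z": 0,"wx": 0,"wy": 0,"wz": 0,"hand": 1}]}}

```text
time: 2.7
tool_pos: [0.4908, -0.2281, 0.3108]
tool_rot: [3.141, 0.0, -3.139]
contact_force: [-0.7, 0.9, -1.1]
opening: 0.0916
```

```bash
python3 - <<'E'
from h import *
p=viewer.camera_params("wrist"); im=viewer.read_camera("wrist"); cv2.imwrite("pics/w3.png",im[:,:,::-1])
blobs(im,0.019,p,(0,100,20),(14,255,190),200)
s=monitor.observe(); print(s["tool_pos"],s["tool_rot"],s["time"])
for X in [(.586,-.32,.187),(.595,-.158,.016),(.427,-.157,.019),(.399,-.311,.019)]: print(proj(p,X).round())
E
```

```text
[266.5  99.4] [252, 83, 30, 32, 640] [ 0.408 -0.31 ]
[378.1 120.4] [360, 102, 37, 38, 1053] [ 0.435 -0.156]
[260.7 234.5] [238, 204, 50, 75, 1948] [ 0.606 -0.329]
[270.8 314.8] [256, 309, 33, 19, 319] [ 0.752 -0.32 ]
[263.7 336.6] [252, 324, 23, 23, 309] [ 0.796 -0.334]
[ 0.49091337 -0.22790159  0.31097693] [ 3.14122101e+00  3.08365353e-04 -3.13870012e+00] 2.75
[235. 282.]
[371. 227.]
[378. 115.]
[265.  93.]
```

View pics/w3.png

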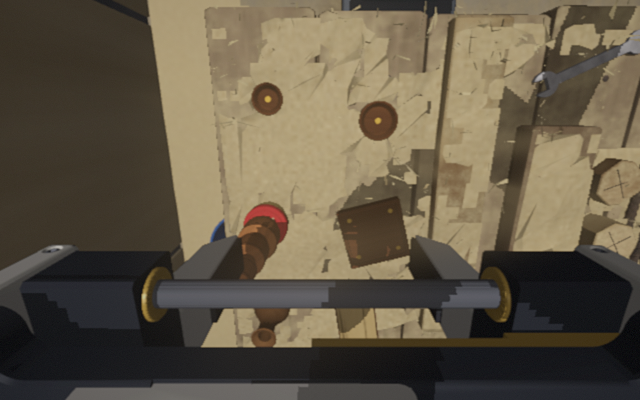

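The wrist view shows the small holder at (267,99), the medium at (378,121), the seat at (374,231) turned about 12°, the tin at (266,223) and the vase at (270,320). Now I'll go over the pile.

Emit:
{"method": "move_arm", "body": {"deltas": [{"x": -0.05,"y": -0.05,"z": 0,"wx": 0,"wy": 0,"wz": 0,"hand": 1},{"x": -0.1,"y": -0.095,"z": 0,"wx": 0,"wy": 0,"wz": 0,"hand": 1},{"x": -0.1,"y": -0.095,"z": 0,"wx": 0,"wy": 0,"wz": 0,"hand": 1},{"x": -0.1,"y": -0.095,"z": 0,"wx": 0,"wy": 0,"wz": 0,"hand": 1}]}}

```text
time: 3.25
tool_pos: [0.5917, -0.3235, 0.3096]
tool_rot: [3.14, -0.001, -3.139]
contact_force: [-0.6, -0.3, -0.5]
opening: 0.092
```

```bash
python3 - <<'E'
from h import *
p3=None
p=viewer.camera_params("wrist"); im=viewer.read_camera("wrist"); cv2.imwrite("pics/w4.png",im[:,:,::-1])
blobs(im,0.187,p,(0,100,20),(14,255,190),200)
s=monitor.observe(); print(s["tool_pos"],s["tool_rot"],s["time"])
E
```

```text
[337.4  16.7] [322, 0, 32, 35, 843] [ 0.447 -0.315]
[454.8  39.7] [434, 18, 43, 46, 1340] [ 0.464 -0.22 ]
[328.4 169.2] [305, 136, 48, 70, 2381] [ 0.57  -0.322]
[453.6 185. ] [411, 160, 68, 43, 861] [ 0.584 -0.207]
[ 0.59115555 -0.32305348  0.31048635] [ 3.14085674e+00 -4.94396114e-04 -3.13896695e+00] 3.3
```

View pics/w4.png

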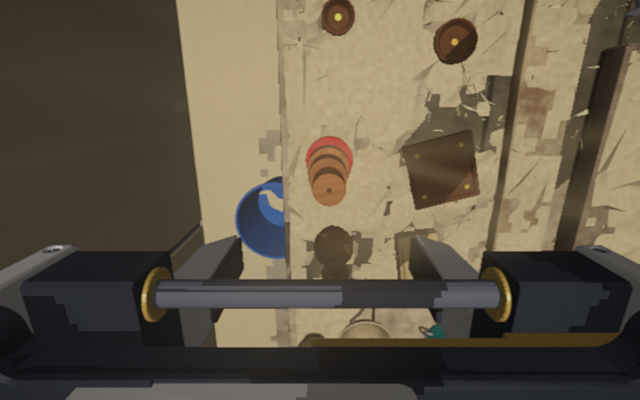

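The top disc is centred at about (328,188), and the tin lid is about 47 px wide with its top at row 136. Gold dots mark the holder centres at (338,16) and (455,41).

```bash
python3 - <<'E'
from h import *
p=viewer.camera_params("wrist")
for n,u,v,z in [("small",328.5,188.5,.187),("tin",329,159.5,.031),("hs",338,16,.012),("hm",455,41,.012),("seat",441.5,171,.013),("vase",333,245,.05)]: print(n,ray(p,u,v,z).round(4))
c=ray(p,328.5,188.5,.187)
for z,r in [(.031,.0335),(.083,.027),(.135,.0215),(.187,.016)]:
    d=(p["R"]@np.array([c[0],c[1],z])+p["t"])[2]; print(z,proj(p,(c[0],c[1],z)).round(1),"r px",round(r*315.7/d,1))
im=cv2.imread("pics/w4.png")[120:220,280:380]; cv2.imwrite("pics/c5.png",cv2.resize(im,(600,600),interpolation=cv2.INTER_CUBIC))
E
```

```text
small [ 0.5879 -0.3211  0.187 ]
tin [ 0.5876 -0.3191  0.031 ]
hs [ 0.4052 -0.3086  0.012 ]
hm [ 0.4337 -0.1547  0.012 ]
seat [ 0.6071 -0.1536  0.013 ]
vase [ 0.7091 -0.3127  0.05  ]
0.031 [327.6 159.7] r px 24.0
0.083 [327.8 166.9] r px 21.8
0.135 [328.1 176.1] r px 19.9
0.187 [328.5 188.5] r px 17.3
```

View pics/c5.png

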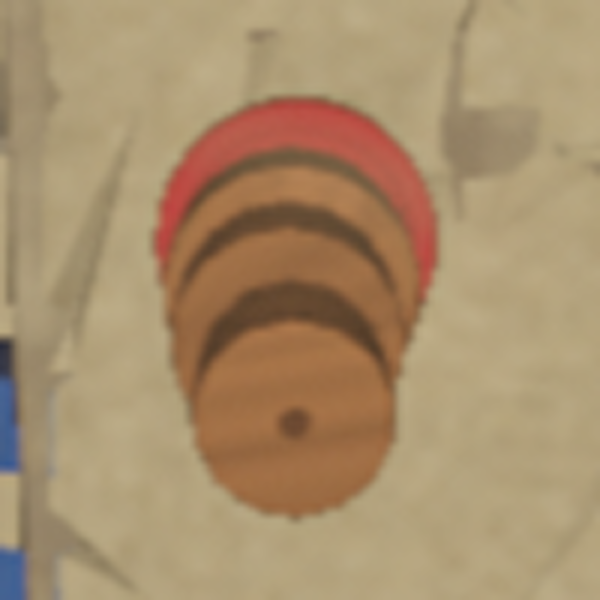

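Emit:
{"method": "move_arm", "body": {"deltas": [{"x": 0.002,"y": 0.002,"z": 0.05,"wx": 0,"wy": 0,"wz": 0,"hand": 1},{"x": 0.002,"y": 0.002,"z": 0.1,"wx": 0,"wy": 0,"wz": 0,"hand": 1},{"x": 0.002,"y": 0.002,"z": 0.14,"wx": 0,"wy": 0,"wz": 0,"hand": 1},{"x": 0.002,"y": 0.002,"z": 0.155,"wx": 0,"wy": 0,"wz": 0,"hand": 1},{"x": 0.002,"y": 0.002,"z": 0.155,"wx": 0,"wy": 0,"wz": 0,"hand": 0.5},{"x": 0.002,"y": 0.002,"z": 0.155,"wx": 0,"wy": 0,"wz": 0,"hand": 0.38},{"x": 0.002,"y": 0.002,"z": 0.155,"wx": 0,"wy": 0,"wz": 0,"hand": 0.38},{"x": 0.002,"y": 0.002,"z": 0.155,"wx": 0,"wy": 0,"wz": 0,"hand": 0.38}], "grip_force": 15}}

```text
time: 4.3
tool_pos: [0.5891, -0.3228, 0.1567]
tool_rot: [-3.141, 0.001, -3.141]
contact_force: [-0.1, -0.4, -0.3]
opening: 0.0566
```

Emit:
{"method": "move_arm", "body": {"deltas": [{"x": 0,"y": 0,"z": 0,"wx": 0,"wy": 0,"wz": 0,"hand": 0.3},{"x": 0,"y": 0,"z": 0,"wx": 0,"wy": 0,"wz": 0,"hand": 0.2},{"x": 0,"y": 0,"z": 0,"wx": 0,"wy": 0,"wz": 0,"hand": 0.2},{"x": 0,"y": 0,"z": 0,"wx": 0,"wy": 0,"wz": 0,"hand": 0.2}]}}

```text
time: 4.8
tool_pos: [0.5888, -0.3226, 0.1556]
tool_rot: [3.141, -0.0, -3.141]
contact_force: [0.8, 0.9, -0.5]
opening: 0.0317
```

Emit:
{"method": "move_arm", "body": {"deltas": [{"x": 0,"y": 0,"z": -0.015,"wx": 0,"wy": 0,"wz": 0,"hand": 0.2},{"x": 0,"y": 0,"z": -0.045,"wx": 0,"wy": 0,"wz": 0,"hand": 0.2},{"x": 0.03,"y": 0.002,"z": -0.045,"wx": 0,"wy": 0,"wz": 0,"hand": 0.2},{"x": 0.08,"y": 0.006,"z": -0.035,"wx": 0,"wy": 0,"wz": 0,"hand": 0.2},{"x": 0.13,"y": 0.01,"z": 0,"wx": 0,"wy": 0,"wz": 0,"hand": 0.2},{"x": 0.17,"y": 0.0135,"z": 0.03,"wx": 0,"wy": 0,"wz": 0,"hand": 0.2},{"x": 0.183,"y": 0.0135,"z": 0.06,"wx": 0,"wy": 0,"wz": 0,"hand": 0.2},{"x": 0.183,"y": 0.0135,"z": 0.08,"wx": 0,"wy": 0,"wz": 0,"hand": 0.2}]}}

```text
time: 5.8
tool_pos: [0.405, -0.3095, 0.0758]
tool_rot: [-3.141, 0.0, 3.141]
contact_force: [-1.0, -0.3, 0.4]
opening: 0.0317
```

```bash
python3 - <<'E'
from h import *
p=viewer.camera_params("wrist"); im=viewer.read_camera("wrist"); cv2.imwrite("pics/w6.png",im[:,:,::-1])
s=monitor.observe(); print(s["tool_pos"],s["tool_rot"],s["opening"]); print(delta([.4055,-.309,.033]))
for X in [(.4055,-.309,.019),s["tool_pos"]+[0,0,.031]]: print(proj(p,X).round(1))
E
```

```text
[ 0.4046054  -0.308732    0.07376733] [ 3.13950843e+00 -1.93965933e-03  3.14158605e+00] 0.03165667808262061
(array([-0.001 , -0.0004,  0.0408]), array([ 3.13950843e+00, -1.93965933e-03,  3.14158605e+00]))
[327.2 217.2]
[328.3 279.1]
```

View pics/w6.png

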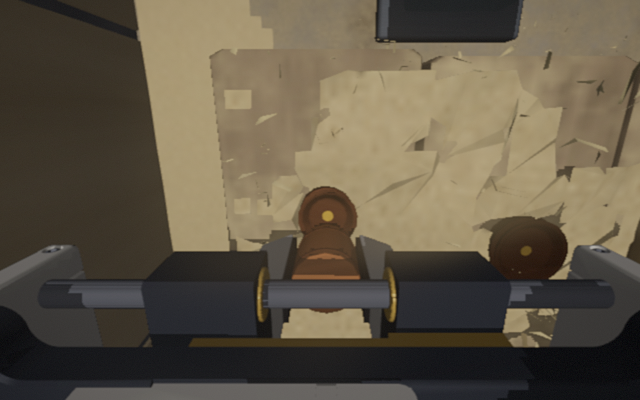

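The chuck hangs upright over the small holder, with the dot at (327,215) close to the predicted (327,217). Lowering it.

Emit:
{"method": "move_arm", "body": {"deltas": [{"x": 0,"y": 0,"z": 0.02,"wx": 0,"wy": 0,"wz": 0,"hand": 0.2},{"x": 0,"y": 0,"z": 0.03,"wx": 0,"wy": 0,"wz": 0,"hand": 0.2},{"x": 0,"y": 0,"z": 0.038,"wx": 0,"wy": 0,"wz": 0,"hand": 0.2},{"x": 0,"y": 0,"z": 0.042,"wx": 0,"wy": 0,"wz": 0,"hand": 0.2},{"x": 0,"y": 0,"z": 0.042,"wx": 0,"wy": 0,"wz": 0,"hand": 0.2}]}}

```text
time: 6.48
tool_pos: [0.4059, -0.3093, 0.0338]
tool_rot: [3.142, 0.0, -3.141]
contact_force: [0.5, 0.1, 0.0]
opening: 0.0316
```

Emit:
{"method": "move_arm", "body": {"deltas": [{"x": 0,"y": 0,"z": 0.001,"wx": 0,"wy": 0,"wz": 0,"hand": 0.2},{"x": 0,"y": 0,"z": 0.002,"wx": 0,"wy": 0,"wz": 0,"hand": 0.2},{"x": 0,"y": 0,"z": 0.002,"wx": 0,"wy": 0,"wz": 0,"hand": 0.2}]}}

```text
time: 6.85
tool_pos: [0.4061, -0.3094, 0.0324]
tool_rot: [-3.141, 0.001, -3.141]
contact_force: [-0.3, 0.2, 5.2]
opening: 0.0319
```

Emit:
{"method": "move_arm", "body": {"deltas": [{"x": 0,"y": 0,"z": 0.001,"wx": 0,"wy": 0,"wz": 0,"hand": 0.45},{"x": 0,"y": 0,"z": 0.001,"wx": 0,"wy": 0,"wz": 0,"hand": 0.7},{"x": 0,"y": 0,"z": 0.001,"wx": 0,"wy": 0,"wz": 0,"hand": 1},{"x": 0,"y": 0,"z": -0.04,"wx": 0,"wy": 0,"wz": 0,"hand": 1},{"x": 0,"y": 0,"z": -0.1,"wx": 0,"wy": 0,"wz": 0,"hand": 1},{"x": -0.04,"y": 0,"z": -0.15,"wx": 0,"wy": 0,"wz": 0,"hand": 1},{"x": -0.08,"y": -0.005,"z": -0.19,"wx": 0,"wy": 0,"wz": 0,"hand": 1},{"x": -0.13,"y": -0.01,"z": -0.23,"wx": 0,"wy": 0,"wz": 0,"hand": 1}]}}

```text
time: 7.85
tool_pos: [0.5354, -0.3191, 0.2628]
tool_rot: [-3.141, 0.001, -3.141]
contact_force: [0.4, -1.8, -1.0]
opening: 0.0917
```

Emit:
{"method": "move_arm", "body": {"deltas": [{"x": -0.05,"y": -0.003,"z": 0,"wx": 0,"wy": 0,"wz": 0,"hand": 1},{"x": -0.05,"y": -0.003,"z": 0,"wx": 0,"wy": 0,"wz": 0,"hand": 1},{"x": -0.05,"y": -0.003,"z": 0,"wx": 0,"wy": 0,"wz": 0,"hand": 1}]}}

```text
time: 8.22
tool_pos: [0.584, -0.3217, 0.2597]
tool_rot: [3.141, -0.002, -3.14]
contact_force: [-0.1, 0.3, 0.5]
opening: 0.0919
```

```bash
python3 - <<'E'
from h import *
p=viewer.camera_params("wrist"); im=viewer.read_camera("wrist"); cv2.imwrite("pics/w7.png",im[:,:,::-1])
s=monitor.observe(); print(s["tool_pos"],s["tool_rot"],s["time"]); print(delta([.5885,-.321,.105]))
for X in [(.5885,-.321,.135),(.4055,-.309,.064),(.434,-.155,.012)]: print(proj(p,X).round(1))
a=cv2.resize(im[100:230,260:390],(500,500),interpolation=2); b=cv2.resize(im[0:100,300:400],(300,300),interpolation=2)
cv2.imwrite("pics/c7.png",np.hstack([a,np.vstack([b,np.zeros((200,300,3),np.uint8)])])[:,:,::-1])
E
```

```text
[ 0.58367162 -0.32191357  0.26025816] [ 3.14095131e+00 -1.10433288e-03 -3.14098686e+00] 8.275
(array([-0.005 ,  0.0008,  0.1553]), array([ 3.14095131e+00, -1.10433288e-03, -3.14098686e+00]))
[327.  196.4]
[339.6  -2.8]
[469.5  39.9]
```

View pics/c7.png

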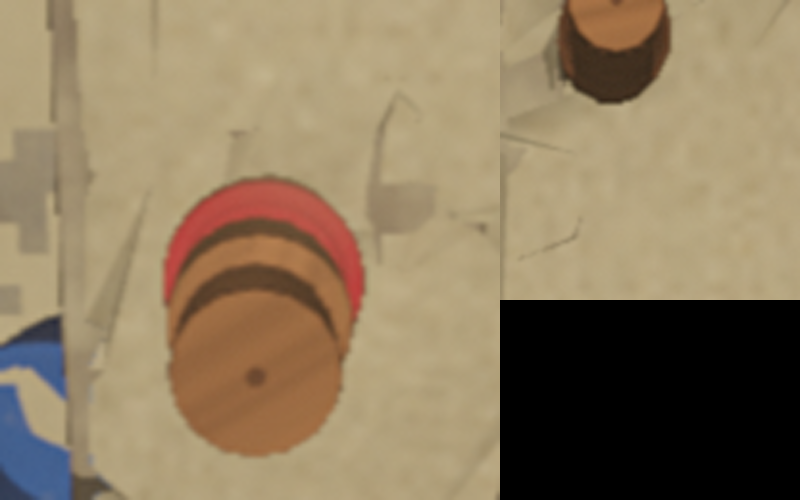

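Emit:
{"method": "move_arm", "body": {"deltas": [{"x": -0.005,"y": 0.001,"z": 0.05,"wx": 0,"wy": 0,"wz": 0,"hand": 1},{"x": -0.005,"y": 0.001,"z": 0.1,"wx": 0,"wy": 0,"wz": 0,"hand": 1},{"x": -0.005,"y": 0.001,"z": 0.14,"wx": 0,"wy": 0,"wz": 0,"hand": 1},{"x": -0.005,"y": 0.001,"z": 0.156,"wx": 0,"wy": 0,"wz": 0,"hand": 1},{"x": -0.005,"y": 0.001,"z": 0.156,"wx": 0,"wy": 0,"wz": 0,"hand": 0.6},{"x": -0.005,"y": 0.001,"z": 0.156,"wx": 0,"wy": 0,"wz": 0,"hand": 0.5},{"x": -0.005,"y": 0.001,"z": 0.156,"wx": 0,"wy": 0,"wz": 0,"hand": 0.5}]}}

```text
time: 9.15
tool_pos: [0.5902, -0.3215, 0.1066]
tool_rot: [-3.14, 0.003, -3.141]
contact_force: [-0.8, 0.7, -0.1]
opening: 0.0663
```

Emit:
{"method": "move_arm", "body": {"deltas": [{"x": 0,"y": 0,"z": 0,"wx": 0,"wy": 0,"wz": 0,"hand": 0.4},{"x": 0,"y": 0,"z": 0,"wx": 0,"wy": 0,"wz": 0,"hand": 0.3},{"x": 0,"y": 0,"z": 0,"wx": 0,"wy": 0,"wz": 0,"hand": 0.3},{"x": 0,"y": 0,"z": 0,"wx": 0,"wy": 0,"wz": 0,"hand": 0.3}]}}

```text
time: 9.65
tool_pos: [0.5896, -0.321, 0.1049]
tool_rot: [-3.141, 0.0, -3.141]
contact_force: [-0.6, 0.4, 1.7]
opening: 0.0427
```

Emit:
{"method": "move_arm", "body": {"deltas": [{"x": 0,"y": 0,"z": -0.015,"wx": 0,"wy": 0,"wz": 0,"hand": 0.3},{"x": 0,"y": 0,"z": -0.045,"wx": 0,"wy": 0,"wz": 0,"hand": 0.3},{"x": 0.03,"y": 0.03,"z": -0.045,"wx": 0,"wy": 0,"wz": 0,"hand": 0.3},{"x": 0.065,"y": 0.065,"z": -0.045,"wx": 0,"wy": 0,"wz": 0,"hand": 0.3},{"x": 0.1,"y": 0.1,"z": -0.035,"wx": 0,"wy": 0,"wz": 0,"hand": 0.3},{"x": 0.13,"y": 0.135,"z": -0.02,"wx": 0,"wy": 0,"wz": 0,"hand": 0.3},{"x": 0.155,"y": 0.166,"z": 0.01,"wx": 0,"wy": 0,"wz": 0,"hand": 0.3},{"x": 0.155,"y": 0.166,"z": 0.03,"wx": 0,"wy": 0,"wz": 0,"hand": 0.3}]}}

```text
time: 10.65
tool_pos: [0.4323, -0.1529, 0.0746]
tool_rot: [3.14, -0.002, -3.139]
contact_force: [0.6, -1.3, 0.1]
opening: 0.0426
```

```bash
python3 - <<'E'
from h import *
p=viewer.camera_params("wrist"); im=viewer.read_camera("wrist"); cv2.imwrite("pics/w8.png",im[:,:,::-1])
s=monitor.observe(); print(s["tool_pos"],s["tool_rot"],s["opening"]); print(delta([.434,-.155,.034]))
print(proj(p,(.434,-.155,.012)).round(1),proj(p,(.4055,-.309,.064)).round(1))
h=cv2.cvtColor(im,cv2.COLOR_RGB2HSV); m=cv2.inRange(h,(20,120,120),(35,255,255))
n,_,st,c=cv2.connectedComponentsWithStats(m)
for i in range(1,n):
    if st[i,4]>15: print("gold",c[i].round(1),st[i,4],ray(p,*c[i],.012).round(4))
a=im[150:300,50:450]; cv2.imwrite("pics/c8.png",cv2.resize(a,(800,300))[:,:,::-1])
E
```

```text
[ 0.4325924  -0.15353507  0.07286584] [ 3.13988956e+00 -2.80190641e-03 -3.13961582e+00] 0.04214192518084594
(array([-0.0015, -0.0015,  0.0389]), array([ 3.13988956e+00, -2.80190641e-03, -3.13961582e+00]))
[323.5 216.1] [ 47.6 198.8]
gold [238.2 287.3] 60 [ 0.4947 -0.2231  0.012 ]
gold [237.9 311.3] 52 [ 0.5171 -0.2251  0.012 ]
```

View pics/c8.png

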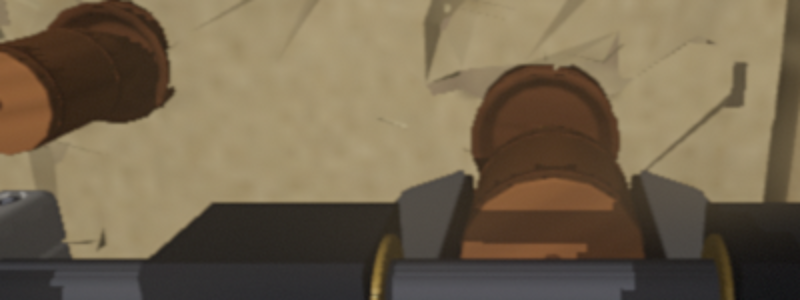

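The small chuck stands upright in its holder (left), and the medium holder is centred at about (322,218), as expected. Lowering the medium.

Emit:
{"method": "move_arm", "body": {"deltas": [{"x": -0.0015,"y": -0.0015,"z": 0.02,"wx": 0,"wy": 0,"wz": 0,"hand": 0.3},{"x": -0.0015,"y": -0.0015,"z": 0.03,"wx": 0,"wy": 0,"wz": 0,"hand": 0.3},{"x": -0.0015,"y": -0.0015,"z": 0.038,"wx": 0,"wy": 0,"wz": 0,"hand": 0.3},{"x": -0.0015,"y": -0.0015,"z": 0.041,"wx": 0,"wy": 0,"wz": 0,"hand": 0.3},{"x": -0.0015,"y": -0.0015,"z": 0.042,"wx": 0,"wy": 0,"wz": 0,"hand": 0.3},{"x": -0.0015,"y": -0.0015,"z": 0.042,"wx": 0,"wy": 0,"wz": 0,"hand": 0.3}]}}

```text
time: 11.45
tool_pos: [0.4361, -0.1568, 0.0337]
tool_rot: [-3.141, 0.001, -3.141]
contact_force: [-2.8, 0.2, 7.1]
opening: 0.0426
```

Emit:
{"method": "move_arm", "body": {"deltas": [{"x": 0,"y": 0,"z": 0,"wx": 0,"wy": 0,"wz": 0,"hand": 0.6},{"x": 0,"y": 0,"z": 0,"wx": 0,"wy": 0,"wz": 0,"hand": 0.8},{"x": 0,"y": 0,"z": 0,"wx": 0,"wy": 0,"wz": 0,"hand": 1},{"x": 0,"y": 0,"z": -0.04,"wx": 0,"wy": 0,"wz": 0,"hand": 1},{"x": 0,"y": 0,"z": -0.1,"wx": 0,"wy": 0,"wz": 0,"hand": 1},{"x": -0.035,"y": -0.04,"z": -0.13,"wx": 0,"wy": 0,"wz": 0,"hand": 1},{"x": -0.07,"y": -0.08,"z": -0.16,"wx": 0,"wy": 0,"wz": 0,"hand": 1},{"x": -0.105,"y": -0.12,"z": -0.18,"wx": 0,"wy": 0,"wz": 0,"hand": 1}]}}

```text
time: 12.45
tool_pos: [0.5422, -0.2778, 0.2146]
tool_rot: [-3.14, 0.002, -3.141]
contact_force: [1.7, 0.2, -1.2]
opening: 0.0916
```

Emit:
{"method": "move_arm", "body": {"deltas": [{"x": -0.045,"y": -0.045,"z": 0,"wx": 0,"wy": 0,"wz": 0,"hand": 1},{"x": -0.045,"y": -0.045,"z": 0,"wx": 0,"wy": 0,"wz": 0,"hand": 1},{"x": -0.045,"y": -0.045,"z": 0,"wx": 0,"wy": 0,"wz": 0,"hand": 1}]}}

```text
time: 12.82
tool_pos: [0.5854, -0.321, 0.2114]
tool_rot: [3.14, -0.002, -3.141]
contact_force: [-1.1, -0.1, -0.0]
opening: 0.0921
```

```bash
python3 - <<'E'
from h import *
p=viewer.camera_params("wrist"); im=viewer.read_camera("wrist"); cv2.imwrite("pics/w9.png",im[:,:,::-1])
s=monitor.observe(); print(s["tool_pos"],s["tool_rot"],s["time"]); print(delta([.5885,-.320,.053]))
print(proj(p,(.5885,-.32,.083)).round(1))
cv2.imwrite("pics/c9.png",cv2.resize(im[0:240,240:520],(700,600))[:,:,::-1])
E
```

```text
[ 0.58530918 -0.32060361  0.21228057] [ 3.14051378e+00 -1.11280312e-03 -3.14043844e+00] 12.875
(array([-0.0034,  0.0004,  0.1593]), array([ 3.14051378e+00, -1.11280312e-03, -3.14043844e+00]))
[327.2 193.9]
```

View pics/c9.png

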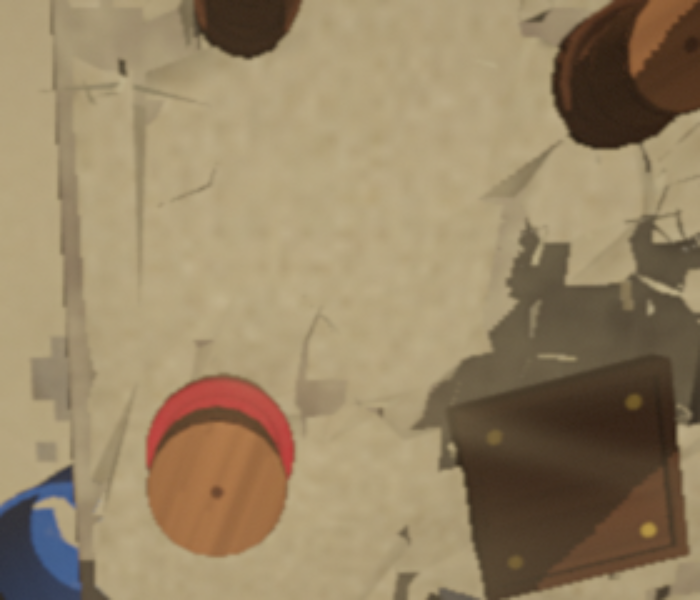

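Emit:
{"method": "move_arm", "body": {"deltas": [{"x": -0.0035,"y": 0,"z": 0.05,"wx": 0,"wy": 0,"wz": 0,"hand": 1},{"x": -0.0035,"y": 0,"z": 0.1,"wx": 0,"wy": 0,"wz": 0,"hand": 1},{"x": -0.0035,"y": 0,"z": 0.145,"wx": 0,"wy": 0,"wz": 0,"hand": 1},{"x": -0.0035,"y": 0,"z": 0.16,"wx": 0,"wy": 0,"wz": 0,"hand": 1},{"x": -0.0035,"y": 0,"z": 0.16,"wx": 0,"wy": 0,"wz": 0,"hand": 0.75},{"x": -0.0035,"y": 0,"z": 0.16,"wx": 0,"wy": 0,"wz": 0,"hand": 0.62},{"x": -0.0035,"y": 0,"z": 0.16,"wx": 0,"wy": 0,"wz": 0,"hand": 0.62}]}}

```text
time: 13.75
tool_pos: [0.5904, -0.322, 0.0548]
tool_rot: [-3.14, 0.003, -3.141]
contact_force: [-1.3, -0.4, -0.2]
opening: 0.0664
```

Emit:
{"method": "move_arm", "body": {"deltas": [{"x": 0,"y": 0,"z": 0,"wx": 0,"wy": 0,"wz": 0,"hand": 0.52},{"x": 0,"y": 0,"z": 0,"wx": 0,"wy": 0,"wz": 0,"hand": 0.42},{"x": 0,"y": 0,"z": 0,"wx": 0,"wy": 0,"wz": 0,"hand": 0.42},{"x": 0,"y": 0,"z": 0,"wx": 0,"wy": 0,"wz": 0,"hand": 0.42}]}}

```text
time: 14.25
tool_pos: [0.5898, -0.3216, 0.0535]
tool_rot: [-3.141, 0.001, -3.141]
contact_force: [-1.1, 1.2, 6.1]
opening: 0.0535
```

```bash
python3 - <<'E'
from h import *
s=monitor.observe(); print(s["tool_pos"],s["opening"])
E
```

```text
[ 0.58984245 -0.3216093   0.05352344] 0.05349331276733062
```

Emit:
{"method": "move_arm", "body": {"deltas": [{"x": 0,"y": 0,"z": -0.015,"wx": 0,"wy": 0,"wz": 0,"hand": 0.42},{"x": 0,"y": 0,"z": -0.05,"wx": 0,"wy": 0,"wz": 0,"hand": 0.42},{"x": 0,"y": 0.01,"z": -0.1,"wx": 0,"wy": 0,"wz": 0,"hand": 0.42},{"x": 0.01,"y": 0.04,"z": -0.14,"wx": 0,"wy": 0,"wz": 0,"hand": 0.42},{"x": 0.02,"y": 0.09,"z": -0.15,"wx": 0,"wy": 0,"wz": 0,"hand": 0.42},{"x": 0.03,"y": 0.14,"z": -0.15,"wx": 0,"wy": 0,"wz": 0,"hand": 0.42},{"x": 0.04,"y": 0.19,"z": -0.15,"wx": 0,"wy": 0,"wz": 0,"hand": 0.42},{"x": 0.05,"y": 0.24,"z": -0.15,"wx": 0,"wy": 0,"wz": 0,"hand": 0.42}]}}

```text
time: 15.25
tool_pos: [0.5388, -0.08, 0.2033]
tool_rot: [-3.142, 0.001, -3.141]
contact_force: [-0.0, 0.3, -0.6]
opening: 0.0538
```

Emit:
{"method": "move_arm", "body": {"deltas": [{"x": 0.01,"y": 0.05,"z": 0,"wx": 0,"wy": 0,"wz": 0,"hand": 0.42},{"x": 0.02,"y": 0.1,"z": 0,"wx": 0,"wy": 0,"wz": 0,"hand": 0.42},{"x": 0.03,"y": 0.15,"z": 0,"wx": 0,"wy": 0,"wz": 0,"hand": 0.42},{"x": 0.04,"y": 0.2,"z": 0,"wx": 0,"wy": 0,"wz": 0,"hand": 0.42},{"x": 0.04,"y": 0.25,"z": 0,"wx": 0,"wy": 0,"wz": 0,"hand": 0.42},{"x": 0.04,"y": 0.3,"z": 0,"wx": 0,"wy": 0,"wz": 0,"hand": 0.42},{"x": 0.04,"y": 0.35,"z": 0,"wx": 0,"wy": 0,"wz": 0,"hand": 0.42},{"x": 0.04,"y": 0.4,"z": 0,"wx": 0,"wy": 0,"wz": 0,"hand": 0.42}]}}

```text
time: 16.25
tool_pos: [0.4988, 0.32, 0.2034]
tool_rot: [3.141, 0.001, -3.141]
contact_force: [0.6, 0.0, -1.0]
opening: 0.0537
```

Emit:
{"method": "move_arm", "body": {"deltas": [{"x": 0,"y": 0.05,"z": 0,"wx": 0,"wy": 0,"wz": 0,"hand": 0.42},{"x": 0,"y": 0.1,"z": 0.02,"wx": 0,"wy": 0,"wz": 0,"hand": 0.42},{"x": 0,"y": 0.135,"z": 0.05,"wx": 0,"wy": 0,"wz": 0,"hand": 0.42},{"x": 0,"y": 0.135,"z": 0.09,"wx": 0,"wy": 0,"wz": 0,"hand": 0.42},{"x": 0,"y": 0.135,"z": 0.115,"wx": 0,"wy": 0,"wz": 0,"hand": 0.42},{"x": 0,"y": 0.135,"z": 0.115,"wx": 0,"wy": 0,"wz": 0,"hand": 0.42}]}}

```text
time: 17.0
tool_pos: [0.4976, 0.4527, 0.0857]
tool_rot: [-3.139, -0.004, -3.141]
contact_force: [0.1, -0.3, -0.7]
opening: 0.0537
```

```bash
python3 - <<'E'
from h import *
p=viewer.camera_params("wrist"); im=viewer.read_camera("wrist"); cv2.imwrite("pics/w10.png",im[:,:,::-1])
s=monitor.observe(); print(s["tool_pos"],s["tool_rot"],s["opening"]); print(delta([.5005,.4535,.0345]))
print(proj(p,(.5005,.4535,.012)).round(1),proj(p,(.5005,.4535,.019)).round(1))
for a in np.arange(0,360,45): print(proj(p,(.5005+.0335*np.cos(np.radians(a)),.4535+.0335*np.sin(np.radians(a)),.019)).round())
a=im[130:310,200:440]; cv2.imwrite("pics/c10.png",cv2.resize(a,(800,600))[:,:,::-1])
E
```

```text
[0.49867809 0.45331732 0.08769946] [-3.14095020e+00 -8.56206217e-04 -3.14069497e+00] 0.0536309396753327
(array([-0.0019,  0.0002,  0.0532]), array([-3.14095020e+00, -8.56206217e-04, -3.14069497e+00]))
[327.8 212.9] [327.8 216. ]
[328. 256.]
[358. 245.]
[372. 216.]
[360. 186.]
[328. 173.]
[296. 186.]
[284. 216.]
[297. 245.]
```

View pics/c10.png

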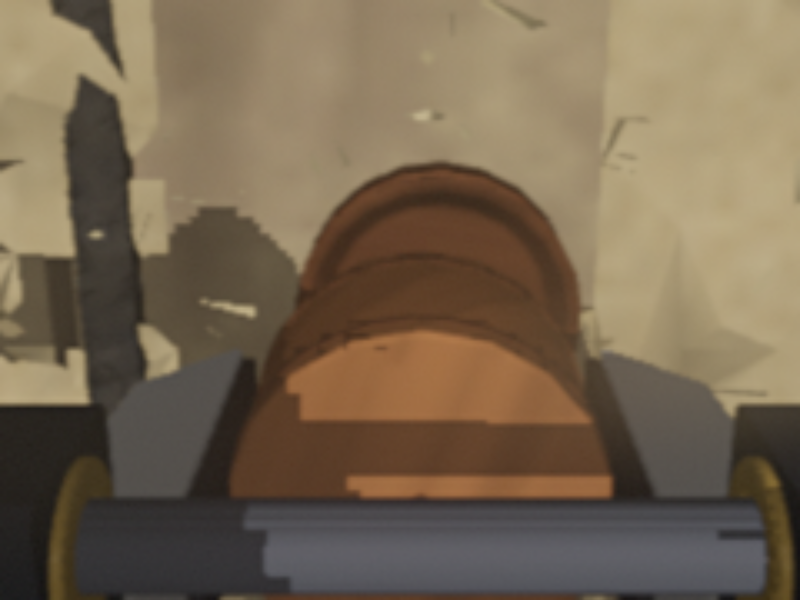

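The holder rim's centre appears about 3 mm further in +y and 2.5 mm further in +x than I first measured. I'll split the correction and lower.

Emit:
{"method": "move_arm", "body": {"deltas": [{"x": -0.004,"y": 0.0025,"z": 0.02,"wx": 0,"wy": 0,"wz": 0,"hand": 0.42},{"x": -0.004,"y": 0.0025,"z": 0.035,"wx": 0,"wy": 0,"wz": 0,"hand": 0.42},{"x": -0.004,"y": 0.0025,"z": 0.045,"wx": 0,"wy": 0,"wz": 0,"hand": 0.42},{"x": -0.004,"y": 0.0025,"z": 0.05,"wx": 0,"wy": 0,"wz": 0,"hand": 0.42},{"x": -0.004,"y": 0.0025,"z": 0.052,"wx": 0,"wy": 0,"wz": 0,"hand": 0.42},{"x": -0.004,"y": 0.0025,"z": 0.053,"wx": 0,"wy": 0,"wz": 0,"hand": 0.42},{"x": -0.004,"y": 0.0025,"z": 0.053,"wx": 0,"wy": 0,"wz": 0,"hand": 0.42}]}}

```text
time: 17.92
tool_pos: [0.5029, 0.4561, 0.0351]
tool_rot: [3.141, 0.001, -3.141]
contact_force: [-0.1, -0.1, -1.5]
opening: 0.0539
```

Emit:
{"method": "move_arm", "body": {"deltas": [{"x": 0,"y": 0,"z": 0.001,"wx": 0,"wy": 0,"wz": 0,"hand": 0.42},{"x": 0,"y": 0,"z": 0.0015,"wx": 0,"wy": 0,"wz": 0,"hand": 0.42},{"x": 0,"y": 0,"z": 0.0015,"wx": 0,"wy": 0,"wz": 0,"hand": 0.42}]}}

```text
time: 18.3
tool_pos: [0.503, 0.4562, 0.0345]
tool_rot: [3.141, 0.001, -3.141]
contact_force: [-2.7, -0.1, 5.0]
opening: 0.0536
```

Seated, with about 5 N of contact at the expected height. I'll release, lift and check from above.

Emit:
{"method": "move_arm", "body": {"deltas": [{"x": 0,"y": 0,"z": 0,"wx": 0,"wy": 0,"wz": 0,"hand": 0.7},{"x": 0,"y": 0,"z": 0,"wx": 0,"wy": 0,"wz": 0,"hand": 0.9},{"x": 0,"y": 0,"z": 0,"wx": 0,"wy": 0,"wz": 0,"hand": 1},{"x": 0,"y": 0,"z": -0.04,"wx": 0,"wy": 0,"wz": 0,"hand": 1},{"x": 0,"y": 0,"z": -0.1,"wx": 0,"wy": 0,"wz": 0,"hand": 1},{"x": 0,"y": 0,"z": -0.155,"wx": 0,"wy": 0,"wz": 0,"hand": 1},{"x": 0,"y": 0,"z": -0.18,"wx": 0,"wy": 0,"wz": 0,"hand": 1},{"x": 0,"y": 0,"z": -0.18,"wx": 0,"wy": 0,"wz": 0,"hand": 1}]}}

```text
time: 19.3
tool_pos: [0.5036, 0.4566, 0.2155]
tool_rot: [3.139, 0.004, -3.141]
contact_force: [-0.2, 0.2, -0.2]
opening: 0.0915
```

```bash
python3 - <<'E'
from h import *
p=viewer.camera_params("wrist"); im=viewer.read_camera("wrist"); cv2.imwrite("pics/w11.png",im[:,:,::-1])
s=monitor.observe(); print(s["tool_pos"],s["time"],s["opening"])
for X in [(.503,.456,.064),(.503,.456,.116)]: print(proj(p,X).round(1), 315.7*.027/(p["R"]@np.array(X)+p["t"])[2])
u=proj(p,(.503,.456,.06)).astype(int); a=im[u[1]-50:u[1]+50,u[0]-60:u[0]+60]; cv2.imwrite("pics/c11.png",cv2.resize(a,(600,500),interpolation=2)[:,:,::-1]); print(u)
E
```

```text
[0.50282769 0.45597669 0.21306879] 19.35 0.09193939527979848
[325.4 183.2] 26.72690709301694
[325.4 198.2] 31.65869271339129
[325 182]
```

View pics/c11.png

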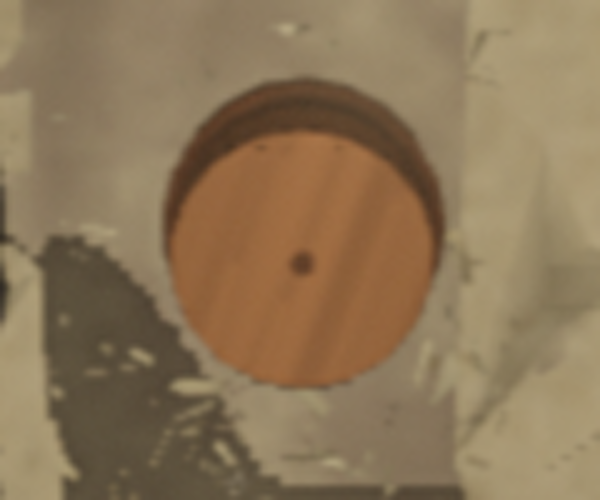

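The large is seated: the top disc radius is about 26.5 px against 26.7 expected, and the rim is symmetric. On to the tin.

Emit:
{"method": "move_arm", "body": {"deltas": [{"x": 0,"y": -0.05,"z": 0,"wx": 0,"wy": 0,"wz": 0,"hand": 1},{"x": 0,"y": -0.1,"z": 0,"wx": 0,"wy": 0,"wz": 0,"hand": 1},{"x": 0,"y": -0.15,"z": 0,"wx": 0,"wy": 0,"wz": 0,"hand": 1},{"x": 0,"y": -0.2,"z": 0,"wx": 0,"wy": 0,"wz": 0,"hand": 1},{"x": -0.01,"y": -0.25,"z": 0,"wx": 0,"wy": 0,"wz": 0,"hand": 1},{"x": -0.02,"y": -0.3,"z": 0,"wx": 0,"wy": 0,"wz": 0,"hand": 1},{"x": -0.03,"y": -0.35,"z": 0,"wx": 0,"wy": 0,"wz": 0,"hand": 1},{"x": -0.04,"y": -0.4,"z": 0,"wx": 0,"wy": 0,"wz": 0,"hand": 1}]}}

```text
time: 20.35
tool_pos: [0.5422, 0.0544, 0.2108]
tool_rot: [3.141, -0.004, -3.141]
contact_force: [0.7, 0.4, 0.1]
opening: 0.0918
```

Emit:
{"method": "move_arm", "body": {"deltas": [{"x": -0.005,"y": -0.05,"z": 0,"wx": 0,"wy": 0,"wz": 0,"hand": 1},{"x": -0.015,"y": -0.1,"z": 0,"wx": 0,"wy": 0,"wz": 0,"hand": 1},{"x": -0.02,"y": -0.15,"z": 0,"wx": 0,"wy": 0,"wz": 0,"hand": 1},{"x": -0.025,"y": -0.2,"z": 0,"wx": 0,"wy": 0,"wz": 0,"hand": 1},{"x": -0.03,"y": -0.25,"z": 0,"wx": 0,"wy": 0,"wz": 0,"hand": 1},{"x": -0.035,"y": -0.3,"z": 0,"wx": 0,"wy": 0,"wz": 0,"hand": 1},{"x": -0.04,"y": -0.35,"z": 0,"wx": 0,"wy": 0,"wz": 0,"hand": 1},{"x": -0.04,"y": -0.375,"z": 0,"wx": 0,"wy": 0,"wz": 0,"hand": 1}]}}

```text
time: 21.35
tool_pos: [0.5824, -0.3212, 0.2096]
tool_rot: [3.139, -0.004, 3.14]
contact_force: [-0.4, -0.0, 0.3]
opening: 0.0917
```

Emit:
{"method": "move_arm", "body": {"deltas": [{"x": 0,"y": 0,"z": 0,"wx": 0,"wy": 0,"wz": 0,"hand": 1},{"x": 0,"y": 0,"z": 0,"wx": 0,"wy": 0,"wz": 0,"hand": 1}]}}

```text
time: 21.6
tool_pos: [0.5831, -0.3178, 0.2115]
tool_rot: [3.139, -0.002, -3.14]
contact_force: [0.1, 0.1, 0.7]
opening: 0.0918
```

```bash
python3 - <<'E'
from h import *
p=viewer.camera_params("wrist"); im=viewer.read_camera("wrist"); cv2.imwrite("pics/w12.png",im[:,:,::-1])
s=monitor.observe(); print(s["tool_pos"],s["tool_rot"],s["time"])
h=cv2.cvtColor(im,cv2.COLOR_RGB2HSV); m=cv2.inRange(h,(0,130,80),(6,255,255))|cv2.inRange(h,(172,130,80),(180,255,255))
cs=max(cv2.findContours(m,0,1)[0],key=cv2.contourArea); (c,ax,_)=cv2.fitEllipse(cs); t=ray(p,*c,.031); print(c,ax,t.round(4))
print("exp px",2*.0335*315.7/(p["R"]@t+p["t"])[2], delta([t[0],t[1],.0085]))
q=np.array([[495,437],[634,402],[649,530],[516,563]])/2.5+[240,0]
m=cv2.inRange(h,(20,100,90),(35,255,255)); n,_,st,c=cv2.connectedComponentsWithStats(m)
for i in range(1,n):
    if 4<st[i,4]<100 and 380<c[i][0]<520 and 100<c[i][1]<280: print("gold",c[i].round(1),st[i,4],ray(p,*c[i],.012).round(4))
cv2.imwrite("pics/c12.png",cv2.resize(im[0:250,220:540],(768,600))[:,:,::-1])
E
```

```text
[ 0.58336283 -0.31749287  0.21205959] [ 3.13994868e+00 -1.47300765e-03 -3.13962710e+00] 21.65
(324.97930908203125, 181.4182586669922) (55.27487564086914, 58.09050369262695) [ 0.5866 -0.3189  0.031 ]
exp px 60.764030981253406 (array([-0.0036, -0.0017,  0.2036]), array([ 3.13994868e+00, -1.47300765e-03, -3.13962710e+00]))
gold [489.6 162.2] 23 [ 0.5682 -0.1306  0.012 ]
gold [434.  176.6] 19 [ 0.5852 -0.1925  0.012 ]
gold [495.6 213.4] 23 [ 0.6303 -0.1138  0.012 ]
gold [442.6 225.9] 14 [ 0.6465 -0.1758  0.012 ]
```

View pics/c12.png

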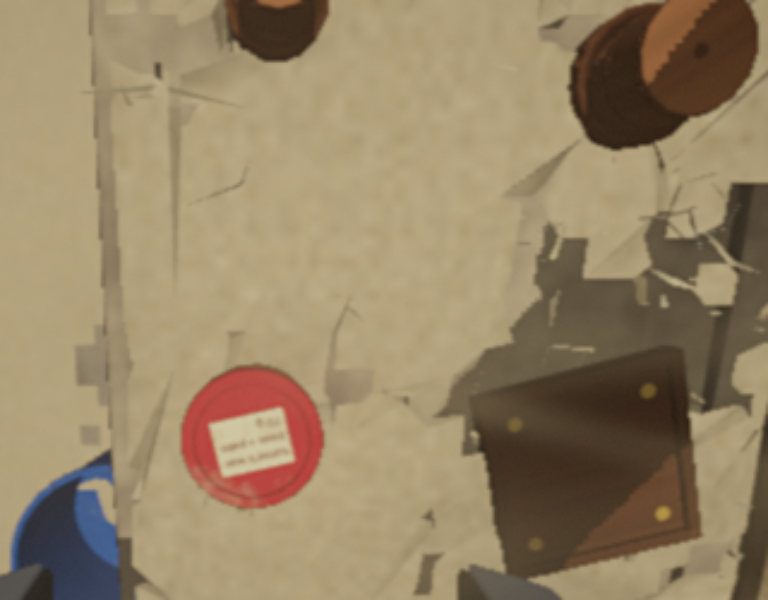

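The tin is at (325,181), at world (0.587,-0.319). The seat screws average (0.6075,-0.153). This was picture 14. Descending to the tin.

Emit:
{"method": "move_arm", "body": {"deltas": [{"x": -0.0035,"y": -0.0015,"z": 0.06,"wx": 0,"wy": 0,"wz": 0,"hand": 1},{"x": -0.0035,"y": -0.0015,"z": 0.12,"wx": 0,"wy": 0,"wz": 0,"hand": 1},{"x": -0.0035,"y": -0.0015,"z": 0.165,"wx": 0,"wy": 0,"wz": 0,"hand": 1},{"x": -0.0035,"y": -0.0015,"z": 0.19,"wx": 0,"wy": 0,"wz": 0,"hand": 1},{"x": -0.0035,"y": -0.0015,"z": 0.203,"wx": 0,"wy": 0,"wz": 0,"hand": 1},{"x": -0.0035,"y": -0.0015,"z": 0.203,"wx": 0,"wy": 0,"wz": 0,"hand": 0.85},{"x": -0.0035,"y": -0.0015,"z": 0.203,"wx": 0,"wy": 0,"wz": 0,"hand": 0.75},{"x": -0.0035,"y": -0.0015,"z": 0.203,"wx": 0,"wy": 0,"wz": 0,"hand": 0.75}]}}

```text
time: 22.65
tool_pos: [0.5877, -0.3208, 0.0116]
tool_rot: [-3.14, 0.002, -3.141]
contact_force: [-0.5, 1.1, 0.4]
opening: 0.0699
```

Emit:
{"method": "move_arm", "body": {"deltas": [{"x": 0,"y": 0,"z": 0,"wx": 0,"wy": 0,"wz": 0,"hand": 0.65},{"x": 0,"y": 0,"z": 0,"wx": 0,"wy": 0,"wz": 0,"hand": 0.55},{"x": 0,"y": 0,"z": 0,"wx": 0,"wy": 0,"wz": 0,"hand": 0.55},{"x": 0,"y": 0,"z": 0,"wx": 0,"wy": 0,"wz": 0,"hand": 0.55}]}}

```text
time: 23.15
tool_pos: [0.5875, -0.3206, 0.0113]
tool_rot: [-3.141, 0.001, -3.141]
contact_force: [-0.9, 2.8, 6.2]
opening: 0.0665
```

Emit:
{"method": "move_arm", "body": {"deltas": [{"x": 0,"y": 0,"z": -0.012,"wx": 0,"wy": 0,"wz": 0,"hand": 0.55},{"x": 0,"y": 0,"z": -0.05,"wx": 0,"wy": 0,"wz": 0,"hand": 0.55},{"x": 0,"y": 0.03,"z": -0.06,"wx": 0,"wy": 0,"wz": 0,"hand": 0.55},{"x": -0.01,"y": 0.075,"z": -0.06,"wx": 0,"wy": 0,"wz": 0,"hand": 0.55},{"x": -0.02,"y": 0.12,"z": -0.06,"wx": 0,"wy": 0,"wz": 0,"hand": 0.55},{"x": -0.02,"y": 0.155,"z": -0.055,"wx": 0,"wy": 0,"wz": 0,"hand": 0.55},{"x": -0.02,"y": 0.1675,"z": -0.045,"wx": 0,"wy": 0,"wz": 0,"hand": 0.55},{"x": -0.02,"y": 0.1675,"z": -0.035,"wx": 0,"wy": 0,"wz": 0,"hand": 0.55}]}}

```text
time: 24.15
tool_pos: [0.6068, -0.1528, 0.0447]
tool_rot: [-3.141, -0.0, -3.14]
contact_force: [-0.6, -0.4, -1.9]
opening: 0.0666
```

Emit:
{"method": "move_arm", "body": {"deltas": [{"x": 0,"y": 0,"z": 0.01,"wx": 0,"wy": 0,"wz": 0,"hand": 0.55},{"x": 0,"y": 0,"z": 0.018,"wx": 0,"wy": 0,"wz": 0,"hand": 0.55},{"x": 0,"y": 0,"z": 0.021,"wx": 0,"wy": 0,"wz": 0,"hand": 0.55},{"x": 0,"y": 0,"z": 0.023,"wx": 0,"wy": 0,"wz": 0,"hand": 0.55},{"x": 0,"y": 0,"z": 0.023,"wx": 0,"wy": 0,"wz": 0,"hand": 0.55}]}}

```text
time: 24.78
tool_pos: [0.6068, -0.1537, 0.0233]
tool_rot: [-3.141, 0.001, -3.141]
contact_force: [-2.7, -0.4, 5.5]
opening: 0.0667
```

Emit:
{"method": "move_arm", "body": {"deltas": [{"x": 0,"y": 0,"z": 0,"wx": 0,"wy": 0,"wz": 0,"hand": 0.8},{"x": 0,"y": 0,"z": 0,"wx": 0,"wy": 0,"wz": 0,"hand": 1},{"x": 0,"y": 0,"z": 0,"wx": 0,"wy": 0,"wz": 0,"hand": 1},{"x": 0,"y": 0,"z": -0.04,"wx": 0,"wy": 0,"wz": 0,"hand": 1},{"x": 0,"y": 0,"z": -0.1,"wx": 0,"wy": 0,"wz": 0,"hand": 1},{"x": 0.02,"y": -0.03,"z": -0.16,"wx": 0,"wy": 0,"wz": 0,"hand": 1},{"x": 0.05,"y": -0.06,"z": -0.21,"wx": 0,"wy": 0,"wz": 0,"hand": 1},{"x": 0.08,"y": -0.06,"z": -0.25,"wx": 0,"wy": 0,"wz": 0,"hand": 1}]}}

```text
time: 25.78
tool_pos: [0.5261, -0.2145, 0.2735]
tool_rot: [-3.141, 0.0, 3.141]
contact_force: [1.4, -1.6, -0.1]
opening: 0.0919
```

Emit:
{"method": "move_arm", "body": {"deltas": [{"x": 0,"y": 0,"z": 0,"wx": 0,"wy": 0,"wz": 0,"hand": 1},{"x": 0,"y": 0,"z": 0,"wx": 0,"wy": 0,"wz": 0,"hand": 1},{"x": 0,"y": 0,"z": 0,"wx": 0,"wy": 0,"wz": 0,"hand": 1}]}}

```text
time: 26.15
tool_pos: [0.5269, -0.2125, 0.2703]
tool_rot: [3.14, -0.003, -3.14]
contact_force: [0.6, 0.1, -0.6]
opening: 0.0916
```

```bash
python3 - <<'E'
from h import *
p=viewer.camera_params("wrist"); im=viewer.read_camera("wrist"); cv2.imwrite("pics/w13.png",im[:,:,::-1])
s=monitor.observe(); print(s["tool_pos"],s["time"],s["contact_force"])
h=cv2.cvtColor(im,cv2.COLOR_RGB2HSV); m=cv2.inRange(h,(0,130,80),(6,255,255))|cv2.inRange(h,(172,130,80),(180,255,255))
cs=max(cv2.findContours(m,0,1)[0],key=cv2.contourArea); (c,ax,_)=cv2.fitEllipse(cs); print("tin",c,ax,ray(p,*c,.043).round(4))
for X in [(.405,-.309,.064),(.434,-.155,.064),(.6075,-.153,.043),(.405,-.309,.012),(.434,-.155,.012)]: print(X,proj(p,X).round(1))
a=im[50:150,200:440]; cv2.imwrite("pics/c13.png",cv2.resize(im[50:250,210:450],(720,600),interpolation=2)[:,:,::-1])
E
```

```text
[ 0.52692655 -0.212443    0.27034728] 26.2 [ 0.11891139 -0.00202461  0.09457403]
tin (369.62481689453125, 226.08273315429688) (40.15826416015625, 44.060420989990234) [ 0.6016 -0.1551  0.043 ]
(0.405, -0.309, 0.064) [235.8  61. ]
(0.434, -0.155, 0.064) [378.8  90.2]
(0.6075, -0.153, 0.043) [371.  230.3]
(0.405, -0.309, 0.012) [247.4  66.6]
(0.434, -0.155, 0.012) [372.1  91.9]
```

View pics/c13.png

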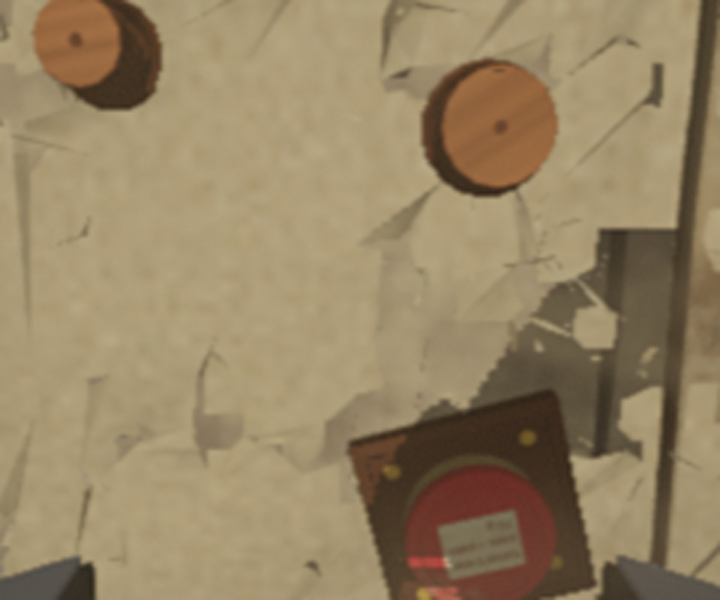

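Small top is at (235,63), medium at (377,92) and tin at (370,229). All are within 2–3 px of prediction and upright. I'll do a last numeric check that the bystanders are where they were, then hand in.

```bash
python3 - <<'E'
from h import *
p=viewer.camera_params("side"); im=viewer.read_camera("side")
blobs(im,0.019,p,(0,120,20),(14,255,190),20)
q=viewer.camera_params("scene"); s0=cv2.imread("pics/scene0.png")[:,:,::-1]; s1=viewer.read_camera("scene")
u=proj(q,(.736,-.18,.031)).astype(int); r=np.s_[u[1]-12:u[1]+12,u[0]-14:u[0]+14]
print("sander diff",u,np.abs(s0[r].astype(int)-s1[r]).mean())
print(monitor.observe()["contact_force"]); print(robot.hand_in())
E
```

```text
[303.7 161.2] [301, 143, 7, 33, 124] [ 1.402 -0.196]
[387.5 185.7] [384, 175, 8, 19, 79] [ 0.784 -0.381]
[377.9 202.7] [371, 199, 14, 7, 68] [ 0.63  -0.177]
[381.4 210.3] [373, 207, 17, 7, 42] [ 0.553 -0.132]
[275.7 244. ] [269, 234, 14, 21, 237] [0.526 0.445]
sander diff [431 235] 32.273809523809526
[-0.24464446 -0.48427204 -0.37264866]
the job is handed in; nothing more can be done
None
```

I moved the three chucks into their holders and the wax tin into the square seat, nothing tipped over, and I handed the job in at about 26 s. The interface gives no verdict. One check, on the sanding block, did not confirm anything.

| Item | Last check |
|---|---|
| Small chuck | Touched its holder floor at about 5 N at the expected height; top within about 3 mm of the holder axis in the last wrist view. |
| Medium chuck | Touched at about 7 N at the expected height; about 2–3 mm off the holder axis. |
| Large chuck | Touched at about 5 N at the expected height. A view from above showed it upright, with an even rim. The holder's centre read about 3 mm differently in two views, so I corrected before lowering. |
| Tin | Touched the seat floor at about 5.5 N; by eye about 1 px from the seat centre. The colour-mask fit put it 6 mm off, probably because of a shadow; still inside the 14 mm limit. |
| Vase | Same pixel in the side view as at the start, within 0.1 px. |
| Sanding block | The before/after image comparison came out large (mean difference 32). The arm may have been blocking that view, but I did not check. I never worked next to the block and felt no unexpected contact. |

At hand-in the gripper was open and clear of everything, with about zero contact force.

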